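# Slide a gel plate out over the end of the levelling table

### The job

A glass gel plate lies on the black levelling table and has to be brought out so that the next person can take it by its bare edge. Press the end gate at the table's right-hand end fully down by its grey pad, then push the plate along the guide ledge, with its long side flush against the ledge, until 30 mm of it sticks out over the right-hand end, and leave it lying there. Push gently and only against the rim of the glass: do not touch the film on its face, do not lift or tip the plate, and leave the bottles alone.

Things in the scene. Friction and masses are not known exactly. Their poses are not given: they have to be found in the camera images.
- table: Levelling table, fixed: flat black deck 130 mm (its x) by 300 mm (its y), deck top 45 mm above the worktop. Origin under the deck's centre at worktop height; x points away from the robot, y to the left, turned by the table's yaw (-0.02 to 0.22 rad). Both ends are open. A round bubble level, 23 mm across and 6 mm high, stands in the near left corner at x = -47, y = +132 mm.
- table_end (a point): Middle of the deck's right-hand end edge, over which the plate is to stick out, on the deck top (table x = 0, y = -150, z = 45 mm); axes as the table.
- table_ledge (a point): Point on the guiding face of the aluminium guide ledge, at deck-top height (table x = 55, y = 0, z = 45 mm); axes as the table. The ledge, 10 mm wide and 10 mm above the deck, runs along the deck's whole far side (x = 55 to 65 mm).
- gate (a joint): End gate: aluminium bar across the lane in a slot near the right-hand end (table y = -128 to -137 mm). Value in m: 0 = up, its top 8 mm above the deck, blocking the plate; 0.010 = fully down, its top 2 mm below the deck. It starts 0 to 2 mm down, slides straight down against about 3.5 N of friction and stays where it is left.
- gate_pad (a point): Top centre of the gate's grey press pad (24 x 24 mm), outside the deck's near side (table x = -83, y = -132.5 mm); 16 mm above deck top when the gate is up, 6 mm above it when fully down.
- plate: Loose clear glass plate 90 mm (its x) by 120 mm (its y, the long sides) by 6 mm, 0.13 to 0.21 kg, flat on the deck, at the start 8 to 22 mm off the ledge and up to 0.1 rad askew. Origin at the centre of its underside; its y roughly along the table's y. Slides easily on deck and ledge (friction about 0.35); if askew, one corner meets the ledge first. It falls off if 60 mm or more overhang.
- plate_lead (a point): Middle of the plate's right-hand short edge, at half thickness (plate y = -60 mm).
- plate_trail (a point): Middle of the plate's left-hand short edge, at half thickness (plate y = +60 mm).
- film: Pale dried gel film with reddish bands, 74 x 104 mm and 0.4 mm thick, fixed in the middle of the plate's top face; an 8 mm rim of bare glass is left round it. Origin at the centre of its underside.
- stain_bottle: Brown bottle with a blue cap, 51 mm across, 113 mm high, standing loose to the left of the table; origin at the centre of its underside.
- oil_bottle: Small brown dropper bottle with a black cap, 33 mm across, 96 mm high, standing loose to the left of the table; origin at the centre of its underside.
- spirit_bottle: White bottle with a white cap, 61 mm across, 149 mm high, standing loose to the right of the table; origin at the centre of its underside.
Not all that is in view belongs to the job. Of the things like the plate, leave any that is orange; of the rest the larger one is meant.

How it is judged:
By the outcome, as a careful person would: the job done as asked, in the order asked, and still so for the second after the job is handed in, with the robot touching nothing.
It also fails if it takes over 64 s, if anything falls off the work surface, if the arm or the gripper's body presses on something with over 40 N, if the wrist force passes 120 N, or if a joint passes its speed limit or range.

### The arm

A 6-joint arm with a two-finger parallel gripper is mounted at the origin on a cart in front of the work surface, level with it; the furniture and walls round the work are solid. World frame = base frame: x ahead of the robot, y to its left, z up, the work surface at z = 0. Lengths are in mm, angles in rad, forces in N, time in s.
With the tool pointing down it reaches from about 275 to 750 mm from the base axis. Payload 10.2 kg.
Tool frame: the origin (TCP) lies midway between the tips of the shut fingers; the grasp point (between the pads) lies 19 mm behind it (r.grasp_offset is the z of the grasp point in the tool frame, in mm); z points along the fingers, y is the line along which they close (so a half turn about z gives the same grasp; the last joint's range is limited). The gripper opens to 85 mm and grips with 20 to 120 N. Pads are 22 mm wide; open, the fingers measure 114 mm over their backs; the gripper's body (76 mm by 85 mm) begins 54 mm behind the grasp point. The pads swing forward as they close: fully open they stand 13 mm farther back than shut.
Start: joints at [1.112, 0.313, 1.498, -0, 1.331, -0.223], TCP at [122.664, 510.475, 231.294] pointing down, gripper open.
Joint ranges: [-2.94, 2.94], [-0.97, 2.17], [0.19, 2.56], [-1.23, 4.37], [0.02, 3.11], [-2.88, 2.88]. Speed limits (rad/s): [2.39, 2.39, 3.01, 3.14, 3.14, 3.14].

### API

Orientations are given as [roll, pitch, yaw] about the fixed x, y, z axes, in that order (R = Rz(yaw) Ry(pitch) Rx(roll)).
In Python, from bench import r gives the robot as it stands.
- The arm moves only by the tool send_rows, never from a script. Its argument "commands" is a list that holds one entry, the list of rows, each a list of 4 numbers: the shift along the tool's x, y, z in mm, then the turn about the tool's z in degrees. A call has 1 to 12 rows; each row shifts and turns the commanded pose from where the row before left it, along the tool's axes as they then stand; what a row does not reach is not made up. A row lasts 1/10 s, in which the tool goes at most 50 mm and 8.59 degrees, less where a joint would pass 70% of its speed; a pose out of reach is approached as far as the arm can. A call is refused whole if a number of a shift passes 50 or a number of a turn 8.59, either way. A call with a gripper value outside its range is refused whole. "grip" is the opening, from 0 (shut) to 1 (fully open), set as the call begins (left out, the last holds). The fingers move at their own pace and stop on an object; "grip_force" is the grip in N (left out, the last holds). Time passes only in rows, so rows that do not move let the fingers close. It gives the time, the measured TCP pose, the force, the opening and the grip force at its end, in the units of the state.
- r.get_state(): the state, without advancing time (a new reading comes with each control period).
- r.capture(name): name is "side" or "top"; returns a dict with "frame" (420x560x3 uint8, blue, green, red), "fx", "fy", "cx", "cy" (pixels), "R" (3x3) and "t" (3): a world point X has camera coordinates R X + t. Camera axes: x right, y down, z forward; pixel columns grow to the right and rows downward; lengths in mm; the calibration is good to about 2 mm. A picture is of the moment at which its call begins. There is no depth.
- r.close_job(): hands the job in; it is judged then, once.
The state is a dict: "time": time; "joint_positions": joint angles; "joint_vel": joint speeds; "joint_efforts": joint torques, N m; "ee_pos": TCP position; "tcp_rot": TCP orientation; "contact_force": force on the tool from outside, world axes, zero at the start; "moment": the same for the moment, N m; "opening": opening from 0.0 (shut) to 1.0 (fully open); "gripper_force": force on a finger pad.
Only numpy, scipy, OpenCV 4.12 (cv2) and the standard library are available. Lean on these libraries where they do the work, as an engineer would, in place of code of your own. Each camera call takes 0.05 s, during which the arm holds its last target. There are 200 camera calls.

## Working session

There is one attempt and no reset: what is moved stays moved. The work goes in short steps, Python scripts to look and compute and a tool call to move; the robot and the scene stay as the last step left them, time stands still between calls to the robot, and variables do not carry over. Pictures are saved under pics/ and viewed, at most 10 in all, crops included, and the job is handed in when it is done.

Besides the shell and the picture viewer there is one more tool, called after "Request:" as name(argument=value, ...), one argument or row to a line, values as JSON. send_rows: Moves the arm, as the interface text tells. Its arguments: {"type":"object","properties":{"commands":{"type":"array"},"grip":{"type":"number"},"grip_force":{"type":"number"}},"required":["commands"]}

```bash
mkdir -p pics && python3 - <<'E'
from bench import r
import cv2,pickle
for n in("top","side"):
    c=r.capture(n); cv2.imwrite(f"pics/{n}0.png",c["frame"]); pickle.dump(c,open(f"{n}0.pkl","wb"))
    print(n,c["fx"],c["cx"],c["cy"],c["R"],c["t"])
print(r.get_state())
E
```

```text
top 510.5976033687591 277.3582239065784 205.05223464707248 [[-0.01662384 -0.99985412  0.003922  ]
 [-0.98397999  0.0156633  -0.17758955]
 [ 0.17750221 -0.00681139 -0.98409683]] [ -13.4558284   445.16907021 1376.16565066]
side 464.0789865266297 287.0329917843399 211.36150524723672 [[-0.76208623  0.64714445  0.02070353]
 [ 0.42484888  0.52392591 -0.73824459]
 [-0.488598   -0.55381016 -0.67421532]] [ 340.04419012 -120.90911629 1384.25288673]
{'time': 0.1, 'joint_positions': array([ 1.11158361e+00,  3.13377203e-01,  1.49831964e+00, -9.91969533e-06,
        1.33102999e+00, -2.23406387e-01]), 'joint_vel': array([-0.00119577, -0.00118615, -0.00228308, -0.00031743,  0.00151175,
        0.00079133]), 'joint_efforts': array([ 1.57031638e-03, -4.12899613e+01, -2.60140997e+01, -2.06398172e-04,
        3.07659109e-03,  6.09294989e-05]), 'ee_pos': array([122.57056058, 510.26242191, 230.81654321]), 'tcp_rot': array([-3.14048453e+00, -2.41886542e-04,  2.90578855e+00]), 'contact_force': array([0.42275442, 0.94316713, 0.20451965]), 'moment': array([ 0.03125359, -0.04514807, -0.04033718]), 'gripper_force': 0.0, 'opening': 1.0011616005269361}
```

View pics/top0.png

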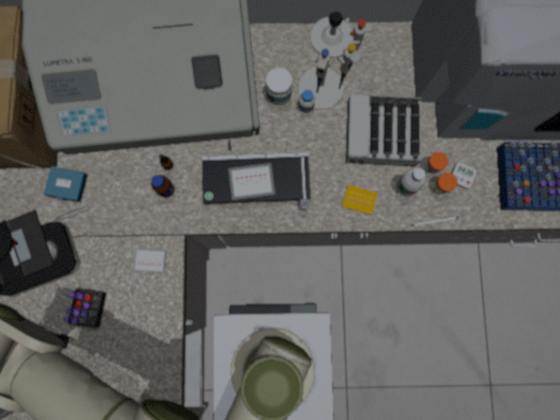

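View pics/side0.png

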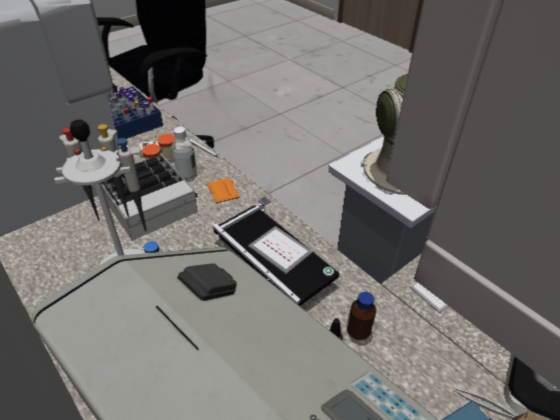

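Top view: the black table is at about (256,179), with the gate bar at (304,180) and the pad at (305,204). Things that could be the plate: the clear plate on the table (251,181), the orange one (360,200), and a smaller pale one (150,261). I choose (251,181). Next is a close crop to check it.

```bash
python3 - <<'E'
import cv2,pickle
a=pickle.load(open("top0.pkl","rb"))["frame"][140:220,190:320]
cv2.imwrite("pics/c1.png",cv2.convertScaleAbs(cv2.resize(a,None,fx=6,fy=6,interpolation=cv2.INTER_CUBIC),alpha=1.5))
a=pickle.load(open("side0.pkl","rb"))["frame"][190:305,205:345]
cv2.imwrite("pics/c2.png",cv2.convertScaleAbs(cv2.resize(a,None,fx=5,fy=5,interpolation=cv2.INTER_CUBIC),alpha=1.3))
E
```

```text
(no output)
```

View pics/c1.png

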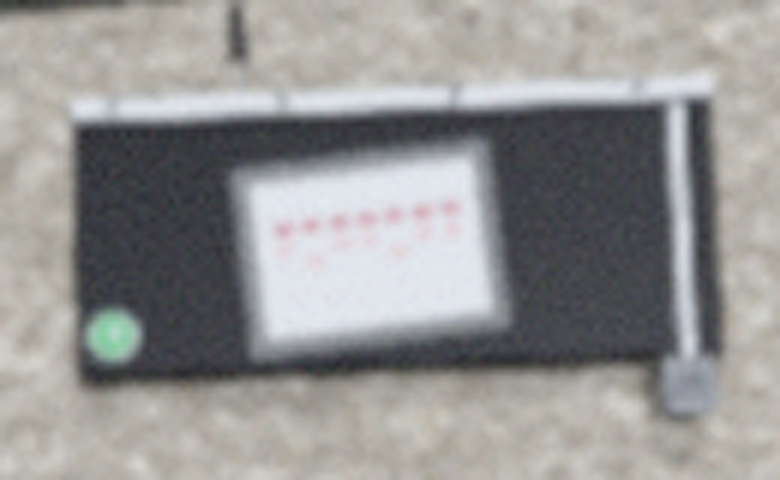

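View pics/c2.png

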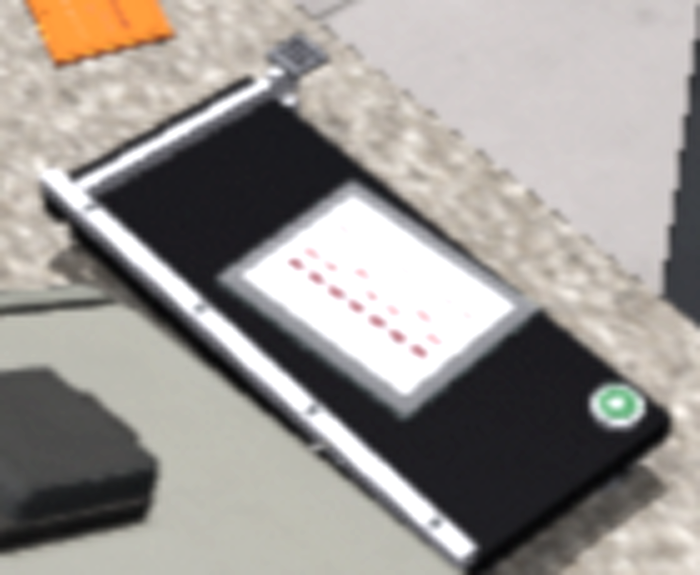

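The crop confirms it: clear glass with a bare rim and reddish bands. Its corners in c1 are (232,172), (487,140), (508,325) and (252,358). Now I fit the poses from both views.

```bash
cat > geo.py <<'E'
import numpy as np,pickle
from scipy.optimize import least_squares
def proj(c,X):
    q=np.asarray(X)@np.array(c["R"]).T+c["t"]; return q[:,:2]/q[:,2:]*[c["fx"],c["fy"]]+[c["cx"],c["cy"]]
def w(p,M):
    c,s=np.cos(p[2]),np.sin(p[2]); M=np.array(M,float)
    return np.c_[c*M[:,0]-s*M[:,1]+p[0],s*M[:,0]+c*M[:,1]+p[1],M[:,2]]
def fit(views,p0):
    f=lambda p:np.concatenate([(proj(c,w(p,M))-np.array(px)).ravel() for c,M,px in views])
    s=least_squares(f,p0,loss="soft_l1"); return s.x,np.round(f(s.x).reshape(-1,2),1)
E
python3 - <<'E'
from geo import *
T=pickle.load(open("top0.pkl","rb"));S=pickle.load(open("side0.pkl","rb"))
tp=lambda l:np.array(l)/6+[190,140]-.4
sp=lambda l:np.array(l)/5+[205,190]-.4
TM=[[65,150,55],[65,-150,55],[55,-150,45],[55,150,45],[-65,150,45],[-65,-150,45],[-83,-132.5,60],[-47,132,51]]
tx=tp([[70,103],[713,77],[712,100],[75,125],[85,380],[718,357],[690,385],[113,335]])
SM=[[-47,132,51],[-83,-132.5,60],[55,150,55],[-65,150,45]]
sx=sp([[617,405],[298,57],[478,550],[668,418]])
PM=[[45,60,51],[45,-60,51],[-45,-60,51],[-45,60,51]]
px=tp([[232,172],[487,140],[508,325],[252,358]]); ps=sp([[405,415],[220,277],[353,182],[540,303]])
p0=[480,80,.05]
for v in([(T,TM,tx)],[(S,SM,sx)],[(T,TM,tx),(S,SM,sx)]): 
    t,res=fit(v,p0);print("table",t,res.tolist())
for v in([(T,PM,px)],[(S,PM,ps)],[(T,PM,px),(S,PM,ps)]):
    p,res=fit(v,p0);print("plate",p,res.tolist())
R=np.array([[np.cos(t[2]),-np.sin(t[2])],[np.sin(t[2]),np.cos(t[2])]])
print("plate corners in table",((w(p,PM)[:,:2]-t[:2])@R).round(1).tolist(), "dyaw",p[2]-t[2])
print("pad",w(t,[[-83,-132.5,61]]))
np.save("t.npy",t);np.save("p.npy",p)
E
```

```text
table [5.22298383e+02 3.82943040e+01 2.34864338e-02] [[-0.2, -0.5], [0.1, -0.2], [0.2, 0.4], [-0.4, 0.3], [-1.5, -0.2], [1.4, -0.6], [0.4, 0.4], [-0.0, 0.2]]
table [5.23440242e+02 3.89097027e+01 2.54792785e-02] [[-0.0, 0.2], [-0.3, -0.2], [-0.4, -0.2], [1.0, 0.0]]
table [5.22636165e+02 3.84680376e+01 2.31587698e-02] [[-0.2, -0.6], [0.0, -0.3], [0.1, 0.3], [-0.5, 0.1], [-1.6, -0.3], [1.3, -0.7], [0.3, 0.3], [-0.1, 0.1], [0.0, 0.0], [-0.0, -0.4], [-0.4, -0.5], [1.1, -0.1]]
plate [5.11932818e+02 5.06853890e+01 1.08775301e-01] [[-0.3, -0.3], [-0.0, -0.2], [0.5, 0.3], [-0.1, 0.1]]
plate [5.10330146e+02 4.97775970e+01 1.17829763e-01] [[0.4, -0.0], [-0.4, -0.1], [-0.1, -0.5], [0.1, 0.6]]
plate [5.11172177e+02 5.03868872e+01 1.12872711e-01] [[-0.2, 0.0], [-0.0, 0.0], [0.6, 0.5], [0.1, 0.5], [0.1, 0.3], [-0.5, 0.1], [-0.0, -0.2], [-0.0, 1.0]]
plate corners in table [[28.3, 76.0], [39.0, -43.5], [-50.6, -51.6], [-61.4, 67.9]] dyaw 0.08971394096363063
pad [[442.72668436 -95.91843833  61.        ]]
```

Request:
send_rows(
  commands=[
    [[0, 0, 0, -7.4], [0, 0, 0, -7.45], [-19, -38, 0, 0], [-19, -38, 0, 0], [-19, -38, 0, 0], [-19, -38, 0, 0], [-19, -38, 0, 0], [-19, -38, 0, 0], [-19, -38, 0, 0], [-19, -38, 0, 0], [-19, -38, 0, 0], [-19, -38, 0, 0]],
  ],
  grip=0,
)

```text
time: 1.3
ee_pos: [321.8, 133.4, 231.3]
tcp_rot: [3.142, 0.0, -3.118]
contact_force: [0.7, 0.9, -0.2]
opening: -0.003
gripper_force: 0.0
```

```bash
cat > st.py <<'E'
from bench import r
import numpy as np
s=r.get_state();t=np.load("t.npy");c,n=np.cos(t[2]),np.sin(t[2]);e=s["ee_pos"];d=e[:2]-t[:2]
y=(s["tcp_rot"][2]-t[2])%(2*np.pi)-np.pi
print("t",s["time"],"tcp in table",(c*d[0]+n*d[1]).round(1),(-n*d[0]+c*d[1]).round(1),e[2].round(1),"yaw err",y.round(4),"F",s["contact_force"].round(1),"open",round(s["opening"],2))
E
python3 st.py
```

```text
t 1.3 tcp in table -198.6 99.5 231.3 yaw err 0.0002 F [ 0.7  0.9 -0.2] open -0.0
```

Request:
send_rows(
  commands=[
    [[-19.3, -38.7, 0, 0], [-19.3, -38.7, 0, 0], [-19.3, -38.7, 0, 0], [-19.3, -38.7, 0, 0], [-19.3, -38.7, 0, 0], [-19.3, -38.7, 0, 0], [0, 0, 35, 0], [0, 0, 40, 0], [0, 0, 40, 0], [0, 0, 30, 0], [0, 0, 11, 0], [0, 0, 0, 0]],
  ],
)

```text
time: 2.5
ee_pos: [442.2, -94.2, 74.6]
tcp_rot: [3.14, -0.002, -3.118]
contact_force: [-0.3, -0.6, 0.4]
opening: -0.001
gripper_force: 0.0
```

```bash
python3 - <<'E'
from bench import r
import cv2
a=r.capture("side")["frame"][180:305,205:345]
cv2.imwrite("pics/c3.png",cv2.convertScaleAbs(cv2.resize(a,None,fx=4.5,fy=4.5,interpolation=cv2.INTER_CUBIC),alpha=1.3))
E
python3 st.py
```

```text
t 2.55 tcp in table -82.7 -131.1 75.8 yaw err 0.0002 F [ 1.  -0.1  0. ] open -0.0
```

View pics/c3.png

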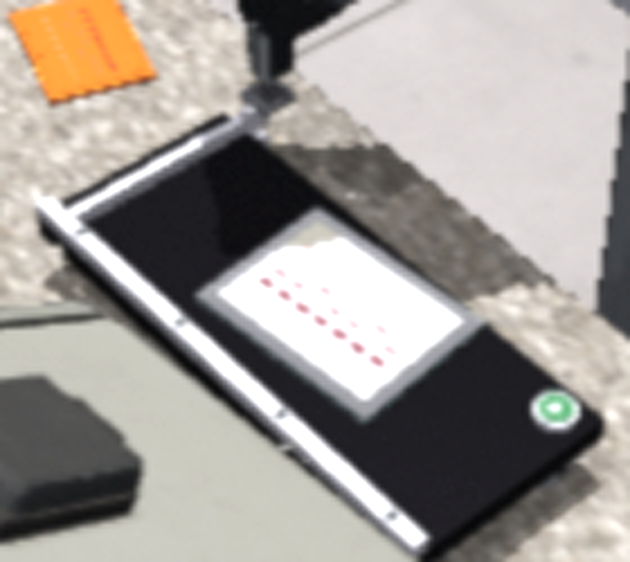

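The shut fingers at (268,75) are straight over the pad at (268,97). I press it down slowly.

Request:
send_rows(
  commands=[
    [[0, 0, 10, 0], [0, 0, 3, 0], [0, 0, 2, 0], [0, 0, 2, 0], [0, 0, 2, 0], [0, 0, 2, 0], [0, 0, 1.5, 0], [0, 0, 1, 0], [0, 0, 0, 0], [0, 0, 0, 0]],
  ],
)

```text
time: 3.55
ee_pos: [442.7, -94.4, 51.7]
tcp_rot: [-3.142, 0.0, -3.118]
contact_force: [-0.4, -0.3, 0.5]
opening: 0.001
gripper_force: 0.3
```

```bash
python3 st.py
```

```text
t 3.55 tcp in table -83.0 -131.0 51.7 yaw err 0.0002 F [-0.4 -0.3  0.5] open 0.0
```

Request:
send_rows(
  commands=[
    [[0, 0, 0.7, 0], [0, 0, 0.7, 0], [0, 0, 0.5, 0], [0, 0, 0, 0]],
  ],
)

```text
time: 3.95
ee_pos: [442.7, -94.5, 50.6]
tcp_rot: [-3.141, 0.0, -3.118]
contact_force: [-4.2, 2.0, 13.6]
opening: 0.006
gripper_force: 6.7
```

Request:
send_rows(
  commands=[
    [[0, 0, 0.5, 0], [0, 0, 0.5, 0], [0, 0, 0, 0]],
  ],
)

```text
time: 4.25
ee_pos: [442.7, -94.5, 50.3]
tcp_rot: [-3.141, 0.0, -3.118]
contact_force: [-6.1, 1.5, 23.3]
opening: -0.0
gripper_force: 11.9
```

Request:
send_rows(
  commands=[
    [[0, 0, -10, 0], [0, 0, -30, 0], [1, 36, 0, 0], [1, 37, 0, 0], [1, 37, 0, 0], [0, 36, 0, 0], [0, 0, 20, 0], [0, 0, 15, 0], [0, 0, 5, 0], [0, 0, 2, 0], [0, 0, 0, 0]],
  ],
)

```text
time: 5.35
ee_pos: [436.5, 51.3, 47.2]
tcp_rot: [-3.142, 0.0, -3.119]
contact_force: [0.1, 0.3, -0.3]
opening: 0.002
gripper_force: 0.0
```

```bash
python3 st.py
```

```text
t 5.35 tcp in table -85.8 14.8 47.2 yaw err -0.0002 F [ 0.1  0.3 -0.3] open 0.0
```

Request:
send_rows(
  commands=[
    [[-3, 0, 0, 0], [-3, 0, 0, 0], [-3, 0, 0, 0], [-2.5, 0, 0, 0], [-2.5, 0, 0, 0], [-2, 0, 0, 0], [-2, 0, 0, 0], [-2, 0, 0, 0], [-2, 0, 0, 0], [-2, 0, 0, 0], [-2, 0, 0, 0], [-2, 0, 0, 0]],
  ],
)

```text
time: 6.55
ee_pos: [464.4, 52.2, 46.9]
tcp_rot: [3.142, -0.0, -3.118]
contact_force: [-1.2, 0.4, 1.0]
opening: 0.0
gripper_force: 0.3
```

Request:
send_rows(
  commands=[
    [[-1, 0, 0, 0], [-1, 0, 0, 0], [-1, 0, 0, 0], [-1, 0, 0, 0], [-1, 0, 0, 0], [-1, 0, 0, 0], [-1, 0, 0, 0]],
  ],
)

```text
time: 7.25
ee_pos: [471.4, 52.3, 46.9]
tcp_rot: [-3.142, -0.0, -3.118]
contact_force: [0.2, -0.5, 0.2]
opening: 0.001
gripper_force: 0.3
```

```bash
python3 - <<'E'
from bench import r
import cv2,pickle
c=r.capture("side");pickle.dump(c,open("side1.pkl","wb"));a=c["frame"][180:305,205:345]
cv2.imwrite("pics/c4.png",cv2.convertScaleAbs(cv2.resize(a,None,fx=4.5,fy=4.5,interpolation=cv2.INTER_CUBIC),alpha=1.3))
E
python3 st.py
```

```text
t 7.3 tcp in table -50.8 15.0 46.9 yaw err 0.0002 F [-1.5 -0.2 -0.4] open 0.0
```

View pics/c4.png

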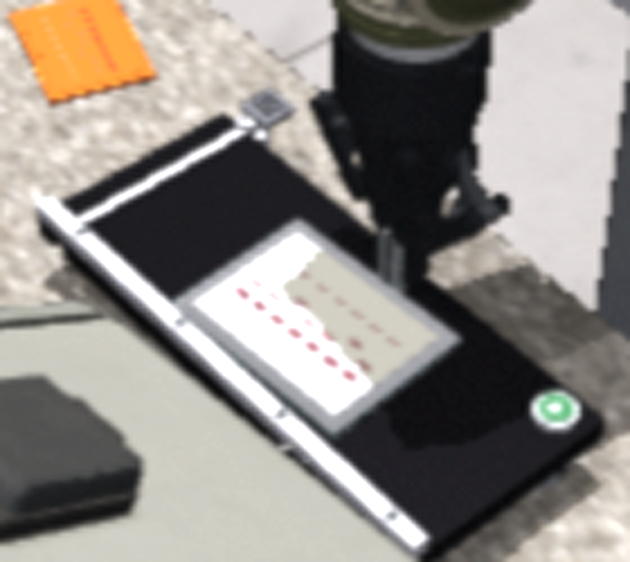

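The plate, with corners at about (180,300) and (335,430), has its lead corner near the ledge and is still askew. The gate is down. I keep pushing gently.

Request:
send_rows(
  commands=[
    [[-0.8, 0, 0, 0], [-0.8, 0, 0, 0], [-0.8, 0, 0, 0], [-0.8, 0, 0, 0], [-0.8, 0, 0, 0]],
  ],
)

```text
time: 7.8
ee_pos: [475.2, 52.5, 46.8]
tcp_rot: [3.141, -0.0, -3.118]
contact_force: [-1.0, 0.8, 0.7]
opening: -0.001
gripper_force: 0.5
```

Request:
send_rows(
  commands=[
    [[-0.8, 0, 0, 0], [-0.8, 0, 0, 0], [-0.8, 0, 0, 0]],
  ],
)

```text
time: 8.1
ee_pos: [477.4, 52.5, 46.8]
tcp_rot: [3.142, -0.001, -3.118]
contact_force: [-4.8, 0.0, 1.5]
opening: 0.003
gripper_force: 2.2
```

Request:
send_rows(
  commands=[
    [[-0.4, 0, 0, 0], [-0.4, 0, 0, 0], [0, 0, 0, 0]],
  ],
)

```text
time: 8.4
ee_pos: [477.4, 52.5, 46.7]
tcp_rot: [3.141, -0.003, -3.118]
contact_force: [-7.4, -0.6, 4.5]
opening: -0.0
gripper_force: 3.5
```

```bash
python3 - <<'E'
from bench import r
import cv2,pickle
c=r.capture("side");pickle.dump(c,open("side2.pkl","wb"));a=c["frame"][220:290,235:325]
cv2.imwrite("pics/c5.png",cv2.convertScaleAbs(cv2.resize(a,None,fx=8,fy=8,interpolation=cv2.INTER_CUBIC),alpha=1.3))
E
python3 st.py
```

```text
t 8.45 tcp in table -44.8 15.1 46.7 yaw err 0.0004 F [-6.2  0.3  3.9] open 0.01
```

View pics/c5.png

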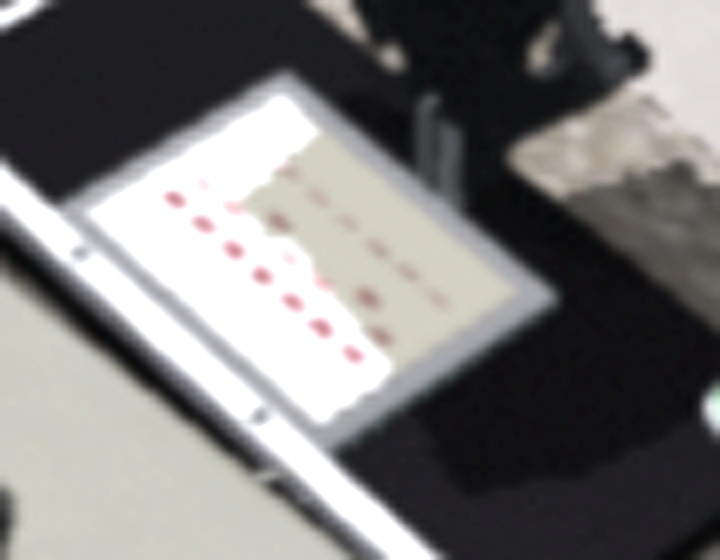

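Flush now. The near edge runs from (290,70) to (558,297), parallel to the ledge. I compute the plate's position along the ledge.

```bash
python3 - <<'E'
from geo import *
S=pickle.load(open("side2.pkl","rb"))
px=np.array([[558,297],[290,70]])/8+[235,220]-.4
p,res=fit([(S,[[-45,60,51],[-45,-60,51]],px)],[510,50,.02]);t=np.load("t.npy")
c,s=np.cos(t[2]),np.sin(t[2]);d=p[:2]-t[:2];print(p[2]-t[2],c*d[0]+s*d[1],-s*d[0]+c*d[1],res)
E
```

```text
-0.013065090592239455 8.7964519965198 7.530658348983427 [[ 0.   0.1]
 [-0.  -0.1]]
```

Request:
send_rows(
  commands=[
    [[3, 0, 0, 0], [7, 0, 0, 0], [0, 0, -20, 0], [0, 0, -20, 0], [0, 40, 0, 0], [0, 40, 0, 0], [-32, 0, 0, 0], [-33, 0, 0, 0], [0, 0, 20, 0], [0, 0, 16, 0], [0, 0, 4, 0], [0, 0, 0, 0]],
  ],
)

```text
time: 9.65
ee_pos: [531.3, 133.7, 46.7]
tcp_rot: [-3.142, -0.001, -3.118]
contact_force: [0.5, 0.7, 1.3]
opening: -0.002
gripper_force: 0.0
```

```bash
python3 st.py
```

```text
t 9.65 tcp in table 10.9 95.0 46.7 yaw err 0.0002 F [0.5 0.7 1.3] open -0.0
```

Request:
send_rows(
  commands=[
    [[0, -3, 0, 0], [0, -3, 0, 0], [0, -2, 0, 0], [0, -2, 0, 0], [0, -2, 0, 0], [0, -2, 0, 0], [0, -2, 0, 0], [0, -3, 0, 0], [0, -3, 0, 0], [0, -3, 0, 0], [0, -3, 0, 0], [0, -3, 0, 0]],
  ],
)

```text
time: 10.85
ee_pos: [532.3, 102.5, 46.9]
tcp_rot: [3.142, -0.0, -3.118]
contact_force: [-0.1, 1.0, -0.3]
opening: -0.001
gripper_force: 0.2
```

Request:
send_rows(
  commands=[
    [[-0.1, -4, 0, 0], [-0.1, -4, 0, 0], [-0.1, -4, 0, 0], [-0.1, -4, 0, 0], [-0.1, -4, 0, 0], [-0.1, -4, 0, 0], [-0.1, -4, 0, 0], [-0.1, -4, 0, 0], [-0.1, -4, 0, 0], [-0.1, -4, 0, 0], [0, -3, 0, 0], [0, -2, 0, 0]],
  ],
)

```text
time: 12.05
ee_pos: [534.4, 57.4, 46.9]
tcp_rot: [-3.142, 0.0, -3.118]
contact_force: [0.6, 1.0, -0.3]
opening: -0.003
gripper_force: 0.3
```

```bash
python3 - <<'E'
from bench import r
import cv2,pickle
c=r.capture("side");pickle.dump(c,open("side3.pkl","wb"));a=c["frame"][185:285,205:325]
cv2.imwrite("pics/c6.png",cv2.convertScaleAbs(cv2.resize(a,None,fx=6,fy=6,interpolation=cv2.INTER_CUBIC),alpha=1.3))
E
python3 st.py
```

```text
t 12.1 tcp in table 12.2 18.6 46.9 yaw err 0.0 F [ 0.4 -0.2 -0.3] open -0.0
```

View pics/c6.png

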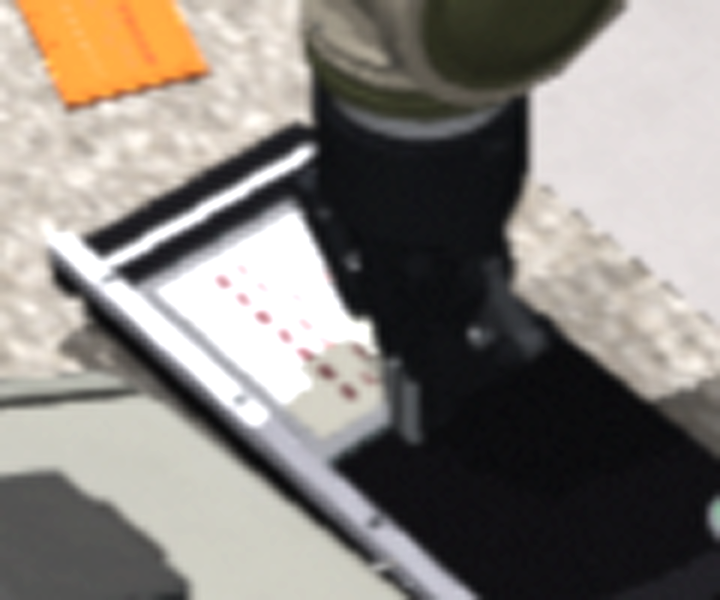

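The plate is flush and tracking well. Lead film corners are at (158,292) and (295,210), and the trailing one at (318,440). I compute its position relative to the TCP.

```bash
python3 - <<'E'
from geo import *
S=pickle.load(open("side3.pkl","rb"));t=np.load("t.npy")
px=np.array([[158,292],[295,210],[318,440]])/6+[205,185]-.4
p,res=fit([(S,[[37,-52,51.4],[-37,-52,51.4],[37,52,51.4]],px)],[510,0,.02])
c,s=np.cos(t[2]),np.sin(t[2]);d=p[:2]-t[:2];print(p[2]-t[2],c*d[0]+s*d[1],-s*d[0]+c*d[1],res.tolist())
# deck right end far corner check
print(((proj(S,w(t,[[65,-150,55],[-65,-150,45],[10,-137,43]]))+.4-[205,185])*6).round())
E
```

```text
0.005855420087618378 10.721475839669552 -49.58620680858869 [[-0.9, 0.1], [0.5, -0.2], [0.2, 0.1]]
[[ 46. 240.]
 [299. 120.]
 [177. 218.]]
```

Request:
send_rows(
  commands=[
    [[0, -3, 0, 0], [0, -4, 0, 0], [0, -4, 0, 0], [0, -4, 0, 0], [0, -4, 0, 0], [0, -4, 0, 0], [0, -4, 0, 0], [0, -4, 0, 0], [0, -4, 0, 0], [0, -4, 0, 0], [0, -4, 0, 0], [0, -4, 0, 0]],
  ],
)

```text
time: 13.3
ee_pos: [535.5, 10.5, 46.9]
tcp_rot: [-3.142, 0.0, -3.118]
contact_force: [-0.6, 1.1, -0.4]
opening: 0.002
gripper_force: 0.3
```

Request:
send_rows(
  commands=[
    [[0, -4, 0, 0], [0, -4, 0, 0], [0, -3, 0, 0], [0, -2, 0, 0], [0, -2, 0, 0], [0, 0, 0, 0], [0, 4, 0, 0], [0, 15, 0, 0], [0, 0, -30, 0], [20, 10, -40, 0], [50, 0, 0, 0], [50, 0, 0, 0]],
  ],
)

```text
time: 14.5
ee_pos: [414.0, 23.1, 117.4]
tcp_rot: [-3.141, 0.002, -3.117]
contact_force: [0.8, 0.0, 0.4]
opening: 0.002
gripper_force: 0.0
```

Request:
send_rows(
  commands=[
    [[40, 30, 0, 0], [40, 30, 0, 0], [0, 40, 0, 0], [0, 40, 0, 0], [0, 40, 0, 0], [0, 0, 0, 0]],
  ],
)

```text
time: 15.1
ee_pos: [329.8, 204.0, 117.1]
tcp_rot: [3.141, 0.001, -3.112]
contact_force: [0.4, -0.6, -0.7]
opening: 0.002
gripper_force: 0.0
```

```bash
python3 - <<'E'
from bench import r
import cv2,pickle,numpy as np
ims=[]
for n,(y,x) in(("top",(140,230)),("side",(180,195))):
    c=r.capture(n);pickle.dump(c,open(n+"4.pkl","wb"));a=c["frame"][y:y+73,x:x+100]
    ims.append(cv2.convertScaleAbs(cv2.resize(a,None,fx=8,fy=8,interpolation=cv2.INTER_CUBIC),alpha=1.4))
cv2.imwrite("pics/c7.png",ims[0]);cv2.imwrite("pics/c8.png",ims[1])
E
python3 st.py
```

```text
t 15.2 tcp in table -188.6 166.9 116.8 yaw err 0.0031 F [-0.7 -0.3  0.2] open -0.0
```

View pics/c7.png

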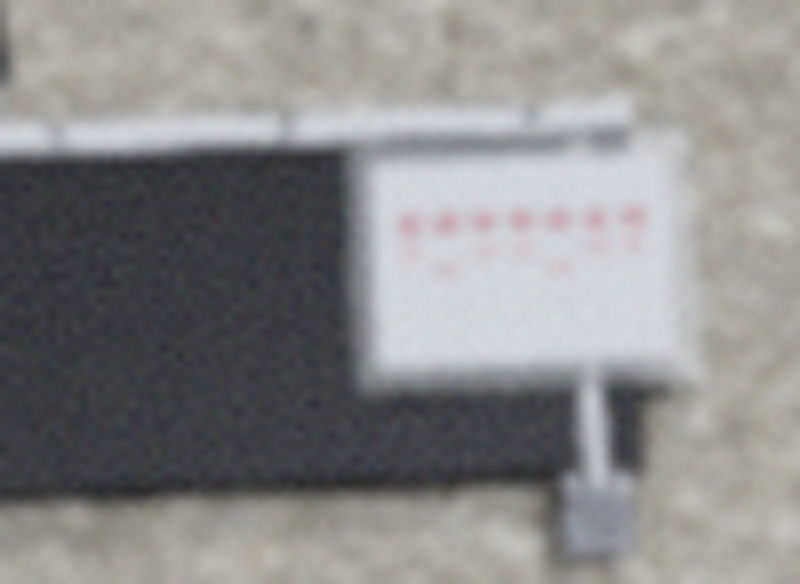

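```bash
python3 - <<'E'
from geo import *
import cv2
T=pickle.load(open("top4.pkl","rb"));t=np.load("t.npy")
g=T["frame"].astype(float).mean(2)
def cross(row,x0,x1,lev):
    v=g[row,x0:x1]; i=np.argmax(v>lev); return x0+i-1+(lev-v[i-1])/(v[i]-v[i-1])
for row in range(162,186,5): print(row,g[row,268:284].round().tolist(), g[row,306:322].round().tolist())
# predicted px for plate trailing glass/film edges and deck end vs y
for X in (45,-25):
  print(X,"deck end",proj(T,w(t,[[X,-150,45]])).round(2),"film trail per y",[ (y,proj(T,w(t,[[X,y,51.4]]))[0].round(2).tolist()) for y in(-50,-60,-70)])
E
```

```text
162 [41.0, 45.0, 43.0, 44.0, 52.0, 72.0, 91.0, 111.0, 134.0, 148.0, 153.0, 153.0, 156.0, 151.0, 153.0, 152.0] [152.0, 153.0, 153.0, 153.0, 152.0, 153.0, 150.0, 145.0, 140.0, 132.0, 127.0, 125.0, 123.0, 124.0, 124.0, 121.0]
167 [44.0, 43.0, 42.0, 44.0, 44.0, 66.0, 88.0, 107.0, 129.0, 148.0, 151.0, 149.0, 136.0, 136.0, 143.0, 144.0] [149.0, 144.0, 135.0, 136.0, 141.0, 150.0, 153.0, 149.0, 141.0, 138.0, 130.0, 122.0, 120.0, 122.0, 120.0, 120.0]
172 [47.0, 42.0, 42.0, 44.0, 50.0, 67.0, 88.0, 107.0, 125.0, 146.0, 154.0, 152.0, 150.0, 149.0, 149.0, 152.0] [151.0, 152.0, 151.0, 152.0, 151.0, 153.0, 153.0, 148.0, 141.0, 137.0, 130.0, 120.0, 114.0, 116.0, 115.0, 114.0]
177 [47.0, 44.0, 43.0, 44.0, 48.0, 66.0, 87.0, 101.0, 123.0, 145.0, 151.0, 153.0, 151.0, 152.0, 154.0, 152.0] [153.0, 153.0, 154.0, 153.0, 152.0, 153.0, 153.0, 149.0, 142.0, 140.0, 138.0, 131.0, 125.0, 122.0, 118.0, 122.0]
182 [44.0, 42.0, 45.0, 45.0, 50.0, 58.0, 80.0, 95.0, 116.0, 140.0, 151.0, 154.0, 151.0, 153.0, 155.0, 153.0] [152.0, 155.0, 153.0, 152.0, 152.0, 153.0, 152.0, 151.0, 144.0, 137.0, 133.0, 124.0, 113.0, 113.0, 112.0, 115.0]
45 deck end [[308.57 160.01]] film trail per y [(-50, [272.98, 160.75]), (-60, [276.56, 160.61]), (-70, [280.13, 160.48])]
-25 deck end [[309.84 184.34]] film trail per y [(-50, [273.95, 185.21]), (-60, [277.55, 185.07]), (-70, [281.16, 184.94])]
```

Request:
send_rows(
  commands=[
    [[-28.5, -27.4, 0, 0], [-28.5, -27.4, 0, 0], [-28.5, -27.4, 0, 0], [-28.5, -27.4, 0, 0], [-28.5, -27.4, 0, 0], [-28.5, -27.4, 0, 0], [-28.5, -27.4, 0, 0], [0, 0, 35, 0], [0, 0, 25, 0], [0, 0, 8, 0], [0, 0, 1.8, 0], [0, 0, 0, 0]],
  ],
)

```text
time: 16.4
ee_pos: [535.3, 12.6, 48.1]
tcp_rot: [-3.141, 0.001, -3.119]
contact_force: [0.1, -0.3, 1.1]
opening: 0.001
gripper_force: 0.0
```

```bash
python3 st.py
```

```text
t 16.4 tcp in table 12.0 -26.1 48.1 yaw err -0.0001 F [ 0.1 -0.3  1.1] open 0.0
```

Request:
send_rows(
  commands=[
    [[0, -4, 0.5, 0], [0, -4, 0, 0], [0, -4, 0, 0], [0, -3, 0, 0], [0, -3, 0, 0], [0, -3, 0, 0], [0, -2, 0, 0], [0, -2, 0, 0], [0, -1.5, 0, 0], [0, -1, 0, 0], [0, -0.9, 0, 0], [0, 0, 0, 0]],
  ],
)

```text
time: 17.6
ee_pos: [535.6, -15.5, 46.6]
tcp_rot: [-3.141, -0.0, -3.118]
contact_force: [0.1, 0.9, -0.5]
opening: -0.001
gripper_force: 0.0
```

```bash
python3 st.py && python3 - <<'E'
from bench import r
import pickle
pickle.dump(r.capture("top"),open("top5.pkl","wb"))
E
```

```text
t 17.6 tcp in table 11.7 -54.3 46.6 yaw err 0.0002 F [ 0.1  0.9 -0.5] open -0.0
```

Request:
send_rows(
  commands=[
    [[0, 4, 0, 0], [0, 16, 0, 0], [0, 0, -30, 0], [37, 0, 0, 0], [37, 0, 0, 0], [0, -33, 0, 0], [0, -33, 0, 0], [0, 0, 15, 0], [0, 0, 11, 0], [0, 0, 4, 0], [-5, 0, 0, 0], [0, 0, 0, 0]],
  ],
)

```text
time: 18.85
ee_pos: [468.5, -62.5, 46.9]
tcp_rot: [-3.141, 0.001, -3.117]
contact_force: [-0.2, 0.2, -0.2]
opening: 0.001
gripper_force: 0.0
```

```bash
python3 st.py
```

```text
t 18.85 tcp in table -56.5 -99.7 46.9 yaw err 0.0013 F [-0.2  0.2 -0.2] open 0.0
```

Nudge toward the ledge; flush contact earlier came at a table x of about -45.

Request:
send_rows(
  commands=[
    [[-2, 0, 0, 0], [-2, 0, 0, 0], [-2, 0, 0, 0], [-1.5, 0, 0, 0], [-1, 0, 0, 0], [-1, 0, 0, 0], [-0.8, 0, 0, 0], [-0.8, 0, 0, 0]],
  ],
)

```text
time: 19.65
ee_pos: [478.8, -62.8, 46.6]
tcp_rot: [-3.142, -0.0, -3.118]
contact_force: [-1.0, 0.9, 0.4]
opening: -0.007
gripper_force: 0.0
```

Request:
send_rows(
  commands=[
    [[-0.6, 0, 0, 0], [-0.4, 0, 0, 0], [0, 0, 0, 0]],
  ],
)

```text
time: 19.95
ee_pos: [479.8, -62.7, 46.6]
tcp_rot: [-3.142, 0.0, -3.118]
contact_force: [-0.1, -0.7, -0.3]
opening: 0.0
gripper_force: 0.0
```

Request:
send_rows(
  commands=[
    [[-0.5, 0, 0, 0], [-0.5, 0, 0, 0], [0, 0, 0, 0]],
  ],
)

```text
time: 20.25
ee_pos: [480.2, -62.7, 46.5]
tcp_rot: [3.141, -0.002, -3.118]
contact_force: [-4.5, -2.1, 3.2]
opening: 0.001
gripper_force: 2.4
```

Request:
send_rows(
  commands=[
    [[-0.4, 0, 0, 0], [-0.4, 0, 0, 0], [0, 0, 0, 0]],
  ],
)

```text
time: 20.55
ee_pos: [480.3, -62.6, 46.4]
tcp_rot: [3.141, -0.003, -3.118]
contact_force: [-9.6, -1.2, 5.2]
opening: 0.002
gripper_force: 4.4
```

Solid against the ledge. I retract and measure.

Request:
send_rows(
  commands=[
    [[3, 0, 0, 0], [8, 0, 0, 0], [10, 0, 0, 0], [0, 0, -40, 0], [0, 0, -40, 0], [40, 0, 0, 0], [30, 40, 0, 0], [30, 40, 0, 0], [0, 45, 0, 0], [0, 45, 0, 0], [0, 45, 0, 0], [0, 0, 0, 0]],
  ],
)

```text
time: 21.75
ee_pos: [354.2, 153.2, 126.6]
tcp_rot: [3.141, 0.001, -3.112]
contact_force: [0.2, 0.4, -0.6]
opening: -0.0
gripper_force: 0.0
```

```bash
python3 - <<'E'
from geo import *
from bench import r
import cv2
T=r.capture("top");S=r.capture("side");t=np.load("t.npy");pickle.dump(T,open("top6.pkl","wb"))
g=sum(r.capture("top")["frame"].astype(float).mean(2) for _ in range(4))/4
for row in range(162,186,5):
    v=g[row,268:290]; f=lambda lev:267+np.argmax(v>lev)+(lev-v[np.argmax(v>lev)-1])/(v[np.argmax(v>lev)]-v[np.argmax(v>lev)-1])
    pl=[]
    for lev,off in((66,0),(120,8)):
        u=f(lev); ys=np.linspace(-40,-80,401)
        # table point on this row & column
        from scipy.optimize import fsolve
        s=fsolve(lambda q:proj(T,w(t,[[q[0],q[1],51]]))[0]-[u,row],[10,-60]); pl.append((s[1]+off).round(2))
    print(row,pl)
a=T["frame"][140:200,230:330];b=S["frame"][180:240,195:295]
im=np.vstack([cv2.resize(x,(500,300),interpolation=cv2.INTER_CUBIC) for x in(a,b)])
cv2.imwrite("pics/c9.png",cv2.convertScaleAbs(im,alpha=1.4))
E
python3 st.py
```

```text
162 [np.float64(-59.81), np.float64(-59.48)]
167 [np.float64(-60.05), np.float64(-59.38)]
172 [np.float64(-59.72), np.float64(-59.45)]
177 [np.float64(-59.18), np.float64(-59.5)]
182 [np.float64(-59.65), np.float64(-59.66)]
t 22.05 tcp in table -164.3 113.7 126.6 yaw err -0.002 F [-0.4 -0.2  0.1] open 0.0
```

View pics/c9.png

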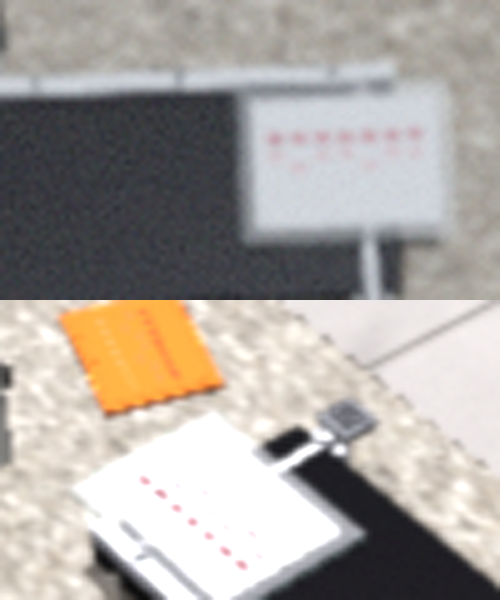

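The last picture shows the plate flush along the ledge (top half: trailing edge at x≈243, lead edge at x≈447, deck end at x≈395), the gate down, and about 29.6 mm of overhang. Nothing is touching the plate, so I hand in.

```bash
python3 -c "
from bench import r
print(r.close_job())"
```

```text
the job is handed in; nothing more can be done
None
```

The job is handed in: the gate is fully down, and the plate lies flush along the ledge with about 29.6 mm (by the top camera) over the right-hand end; it took about 22 s, and the film and bottles were not touched.

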